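# Pack the pearl sample order

## Task

Pack the order caddy with the four pearl samples that belong to it: the short bracelet case in the long pocket, the earring case in the oblong pocket, the ring case in the square pocket and the low jar in the round pocket, each upright, flat on its pocket's floor and let go. The longer slender case and the tall jar belong to another order: leave them standing where they are.

Things in the scene. Friction and masses are not known exactly. Their poses are not given: they have to be found in the camera images.
- bracelet_case: Open navy sample case with a white pad and pearls sewn on it, 96 x 40 x 30 mm (x, y, height), loose, standing on the table. The shorter of the two slender cases: two rows of 7 pearls. Origin: centre of its underside; x along its length, z up. Rigid, about 90 g.
- earring_case: Open navy sample case with a white pad and pearls sewn on it, 70 x 44 x 34 mm (x, y, height), loose, standing on the table. The oblong case with two big pearls. Origin: centre of its underside; x along its length, z up. Rigid, about 70 g.
- ring_case: Open navy sample case with a white pad and pearls sewn on it, 42 x 42 x 40 mm (x, y, height), loose, standing on the table. The square case with one big pearl. Origin: centre of its underside; x along one side, z up. Rigid, about 60 g.
- low_jar: Closed round glass jar of pearls with a flat black lid, 46 mm diameter, 44 mm high: the low one of two jars. Loose, stands on the table. Origin: centre of its underside, z up. Rigid, about 80 g.
- tall_jar: Look-alike that does not belong to the order: the same jar but 80 mm high (46 mm diameter, about 140 g), loose on the table. Origin: centre of its underside, z up.
- long_case: Open navy sample case with a white pad and pearls sewn on it, 140 x 40 x 30 mm (x, y, height), loose, standing on the table. Look-alike that does not belong to the order: the longer of the two slender cases, two rows of 10 pearls. Origin: centre of its underside; x along its length, z up. Rigid, about 120 g.
- bracelet_bay: Cork insert 124 x 80 x 14 mm (x, y, height) fixed in the grey order caddy, with a long 112 x 56 mm (x, y) pocket 8 mm deep in its middle, lined white. Origin: centre of the insert's underside, 5 mm above the table; x along the 124 mm side. The pocket's floor is 6 mm and the rim 14 mm above the origin; for the bracelet case.
- earring_bay: Cork insert 124 x 80 x 14 mm (x, y, height) fixed in the grey order caddy, with an oblong 86 x 60 mm (x, y) pocket 8 mm deep in its middle, lined white. Origin: centre of the insert's underside, 5 mm above the table; x along the 124 mm side. The pocket's floor is 6 mm and the rim 14 mm above the origin; for the earring case. Caddy and inserts do not move.
- ring_bay: Cork insert 124 x 80 x 14 mm (x, y, height) fixed in the grey order caddy, with a square 58 x 58 mm pocket 8 mm deep in its middle, lined white. Origin: centre of the insert's underside, 5 mm above the table; x along the 124 mm side. The pocket's floor is 6 mm and the rim 14 mm above the origin; for the ring case. The caddy's 5 mm wall is 19 mm high, level with the rims.
- jar_bay: Cork insert 124 x 80 x 14 mm (x, y, height) fixed in the grey order caddy, with a round 62 mm diameter pocket 8 mm deep in its middle, lined white. Origin: centre of the insert's underside, 5 mm above the table; x along the 124 mm side. The pocket's floor is 6 mm and the rim 14 mm above the origin; for the low jar. Inserts lie two by two, 128 mm apart in x, 84 mm in y, order varies.
There are look-alikes about, which are no part of the job. Leave any green or red look-alike of the earring_case alone.

How it is judged:
At the end, for the whole second after the job is handed in: Bracelet case, earring case, ring case and low jar each rest in their own pocket: centre within 14 mm of the pocket's centre, underside on the pocket's floor (3 to 9 mm above the insert's underside), upright within 0.1 rad, at rest; long case and tall jar within 20 mm of where they started (horizontal distance between bracelet_case and bracelet_bay below 0.014 m and z of bracelet_case in the frame of bracelet_bay between 0.003 and 0.009 m and angle between each of bracelet_case, earring_case, ring_case, low_jar's own z axis and vertical below 0.1 rad and linear speed of each of bracelet_case, earring_case, ring_case, low_jar below 0.01 m/s and angular speed of each of bracelet_case, earring_case, ring_case, low_jar below 0.1 rad/s and horizontal distance between earring_case and earring_bay below 0.014 m and z of earring_case in the frame of earring_bay between 0.003 and 0.009 m and horizontal distance between ring_case and ring_bay below 0.014 m and z of ring_case in the frame of ring_bay between 0.003 and 0.009 m and horizontal distance between low_jar and jar_bay below 0.014 m and z of low_jar in the frame of jar_bay between 0.003 and 0.009 m and distance of each of long_case, tall_jar from where it was at the start of the episode below 0.02 m); the robot touches nothing.
It fails at once if the long case is moved more than 20 mm (distance of long_case from where it was at the start of the episode above 0.02 m).
It fails at once if the tall jar is moved more than 20 mm (distance of tall_jar from where it was at the start of the episode above 0.02 m).
It also fails if it takes over 106 s, if anything falls off the work surface, if the arm or the gripper's body presses on something with over 40 N, if the wrist force passes 120 N, or if a joint passes its speed limit or range.

## Robot

A 6-joint arm with a two-finger parallel gripper is mounted at the origin on the work surface. World frame = base frame: x ahead of the robot, y to its left, z up, the work surface at z = 0. Lengths are in m, angles in rad, forces in N, time in s.
With the tool pointing down it reaches from about 0.3 to 0.775 m from the base axis. Payload 14.6 kg.
Tool frame: the origin (TCP) lies on the centre line of the jaws, within the pads' length; the fingertips stand 14 mm ahead of it and the grasp point (between the pads) lies 5 mm behind it; z points along the fingers, y is the line along which they close (so a half turn about z gives the same grasp; the last joint's range is limited). The gripper opens to 85 mm and grips with 20 to 120 N. Pads are 22 mm wide; open, the fingers measure 114 mm over their backs; the gripper's body (76 mm by 85 mm) begins 54 mm behind the grasp point. The pads swing forward as they close: fully open they stand 13 mm farther back than shut.
Start: joints at [1.082, 0.3, 1.521, -0, 1.321, -0.067], TCP at [0.225, 0.502, 0.245] pointing down, gripper open.
Joint ranges: [-3.03, 3.03], [-0.79, 2.21], [0.23, 2.52], [-1.04, 4.18], [0, 3.07], [-2.55, 2.55]. Speed limits (rad/s): [2.22, 2.22, 2.57, 3.14, 3.14, 3.14].

## Interface

Orientations are given as [roll, pitch, yaw] about the fixed x, y, z axes, in that order (R = Rz(yaw) Ry(pitch) Rx(roll)).
In Python, from workcell import telemetry, viewer, arm gives the robot as it stands.
- The arm moves only by the shell command python3 -m handwheel 'ROWS' [OPENING] [FORCE]. ROWS is JSON, a list that holds one entry, the list of rows, each a list of 4 numbers: the shift along the tool's x, y, z in cm, then the turn about the tool's z in rad. A call has 1 to 12 rows; each row shifts and turns the commanded pose from where the row before left it, along the tool's axes as they then stand; what a row does not reach is not made up. A row lasts 1/8 s, in which the tool goes at most 62.5 mm and 10.7 degrees, less where a joint would pass 70% of its speed; a pose out of reach is approached as far as the arm can. A call is refused whole if a number of a shift passes 6.25 or a number of a turn 0.188, either way. A call with a gripper value outside its range is refused whole. OPENING is the closure, from -1 (fully open) to 1 (shut), set as the call begins (- or left out, the last holds). The fingers move at their own pace and stop on an object; FORCE is the grip in N (left out, the last holds). Time passes only in rows, so rows that do not move let the fingers close. It gives the time, the measured TCP pose, the force, the opening and the grip force at its end, in the units of the state.
- telemetry.get_state(): the state, without advancing time (a new reading comes with each control period).
- viewer.read_camera(name): name is "scene" or "side" or "wrist"; returns (picture, depth): 420x560x3 uint8, blue, green, red; 420x560 float32, m along the optical axis (not along the pixel's ray), 0 where there is no reading.
- viewer.camera_params(name): a dict with "mtx" (3x3 intrinsics, pixels), "cam_to_world" (4x4, takes a point from camera to world coordinates); the wrist camera has in their place "T_tool_cam" (4x4, takes a point from camera to tool coordinates, whose origin is the TCP and whose axes are the flange's). Camera axes: x right, y up, looking along -z (the intrinsics and any distortion apply to the point x, -y, -z); pixel columns grow to the right and rows downward; lengths in m; the calibration is good to about 2 mm. A picture is of the moment at which its call begins: read the wrist's pose just before it. camera_params takes no time and is no camera call.
- arm.job_done(): hands the job in; it is judged then, once.
The state is a dict: "clock": time; "q": joint angles; "qvel": joint speeds; "effort": joint torques, N m; "position": TCP position; "tool_rot": TCP orientation; "wrist_force": force on the tool from outside, world axes, zero at the start; "torque": the same for the moment, N m; "opening": finger opening in m; "gripper_force": force on a finger pad.
Only numpy, scipy, OpenCV 4.12 (cv2) and the standard library are available. Lean on these libraries where they do the work, as an engineer would, in place of code of your own. Each camera call takes 0.05 s, during which the arm holds its last target. There are 200 camera calls.

## Working session

There is one attempt and no reset: what is moved stays moved. The work goes in short steps, Python scripts to look and compute and a shell command to move; the robot and the scene stay as the last step left them, time stands still between calls to the robot, and variables do not carry over. Pictures are saved under pics/ and viewed, at most 14 in all, crops included, and the job is handed in when it is done.

```bash
ls; mkdir -p pics
python3 - <<'E'
from workcell import telemetry, viewer
import cv2,numpy as np
s=telemetry.get_state();print({k:np.round(v,3).tolist() for k,v in s.items()})
for n in("scene","side"):
    p,d=viewer.read_camera(n);cv2.imwrite(f"pics/{n}0.png",p);np.save(f"pics/{n}0.npy",d)
    c=viewer.camera_params(n);print(n,{k:np.round(v,3).tolist() if not isinstance(v,str) else v for k,v in c.items()},(d>0).mean())
print(viewer.camera_params("wrist"))
E
```

```text
pics
{'clock': 0.0, 'q': [1.082, 0.3, 1.522, -0.0, 1.321, -0.067], 'qvel': [-0.002, -0.0, -0.001, -0.0, -0.001, -0.0], 'effort': [-0.001, -54.35, -36.179, -0.0, 0.004, 0.0], 'position': [0.225, 0.502, 0.245], 'tool_rot': [-3.14, -0.0, 2.72], 'wrist_force': [-0.903, 0.487, -0.507], 'torque': [-0.02, 0.028, -0.014], 'gripper_force': 0.0, 'opening': 0.086}
scene {'mtx': [[412.754, 0.0, 277.84], [0.0, 412.754, 202.945], [0.0, 0.0, 1.0]], 'cam_to_world': [[-0.644, -0.614, 0.456, 0.98], [0.765, -0.524, 0.374, 0.229], [0.01, 0.59, 0.807, 0.751], [0.0, 0.0, 0.0, 1.0]]} 0.9958886054421768
side {'mtx': [[470.491, 0.0, 274.756], [0.0, 470.491, 214.7], [0.0, 0.0, 1.0]], 'cam_to_world': [[0.848, 0.315, -0.425, 0.136], [-0.529, 0.539, -0.656, -0.754], [0.023, 0.781, 0.624, 0.698], [0.0, 0.0, 0.0, 1.0]]} 0.9959013605442177
{'mtx': array([[307.61453254,   0.        , 280.93834969],
       [  0.        , 307.61453254, 209.62192708],
       [  0.        ,   0.        ,   1.        ]]), 'T_tool_cam': array([[ 3.10288923e-04,  9.47162525e-01,  3.20753885e-01,
         8.29772500e-02],
       [ 9.99999767e-01, -4.88983327e-04,  4.76558006e-04,
         1.13301032e-03],
       [ 6.08221186e-04,  3.20753662e-01, -9.47162456e-01,
        -1.28913915e-01],
       [ 0.00000000e+00,  0.00000000e+00,  0.00000000e+00,
         1.00000000e+00]])}
```

View pics/scene0.png

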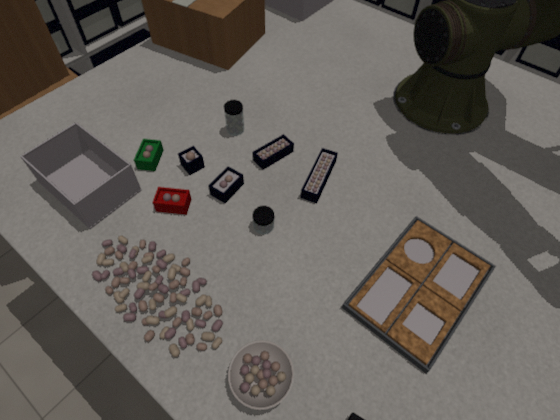

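View pics/side0.png

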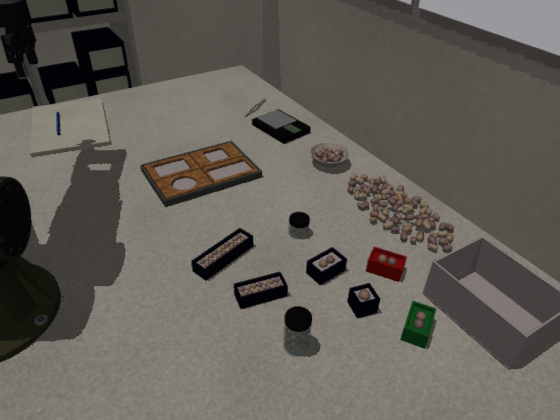

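Scene view: the candidates are two slender cases, the short bracelet case at (273,151) and the long case at (319,175). The oblong cases are navy (227,184), green (149,154) and red (172,200), and the ring case is at (191,160). The low jar is at (263,217) and the tall jar at (233,113). The pockets are at (419,251) round, and (456,278), (386,296) and (423,323) by size. I'll take the short slender case, the navy oblong case, the ring case and the low jar.

```bash
cat > h.py <<'E'
import numpy as np,cv2
def cloud(d,c):
    K=np.array(c["mtx"]);T=np.array(c["cam_to_world"]);v,u=np.mgrid[:d.shape[0],:d.shape[1]]
    P=np.stack([(u-K[0,2])/K[0,0]*d,-(v-K[1,2])/K[1,1]*d,-d],-1)
    return P@T[:3,:3].T+T[:3,3]
def ray(uv,c,z):
    K=np.array(c["mtx"]);T=np.array(c["cam_to_world"])
    uv=np.atleast_2d(uv).astype(float)
    r=np.c_[(uv[:,0]-K[0,2])/K[0,0],-(uv[:,1]-K[1,2])/K[1,1],-np.ones(len(uv))]@T[:3,:3].T
    return T[:3,3]+r*((z-T[2,3])/r[:,2])[:,None]
E
python3 - <<'E'
from workcell import viewer
from h import *
for n in("scene","side"):
    c=viewer.camera_params(n);d=np.load(f"pics/{n}0.npy");p=cv2.imread(f"pics/{n}0.png");W=cloud(d,c)
    roi=(W[...,0]>.2)&(W[...,0]<.8)&(abs(W[...,1])<.6)
    g=W[roi&(abs(W[...,2])<.008)];print(n,"table z",np.median(g[:,2]),g[:,2].std())
    m=(roi&(W[...,2]>.012)&(W[...,2]<.12)).astype(np.uint8)
    k,L,st,ce=cv2.connectedComponentsWithStats(m)
    for i in range(1,k):
        if st[i,4]<80: continue
        Q=W[L==i];zt=np.percentile(Q[:,2],97)
        r=cv2.minAreaRect((Q[:,:2]*1000).astype(np.float32))
        T=Q[Q[:,2]>zt-.006];r2=cv2.minAreaRect((T[:,:2]*1000).astype(np.float32))
        print(ce[i].round(),st[i,4],"zt%.3f"%zt,[np.round(x,1).tolist() if not isinstance(x,float) else round(x,1) for x in r],[np.round(x,1).tolist() if not isinstance(x,float) else round(x,1) for x in r2],p[L==i].mean(0).round())
    hsv=cv2.cvtColor(p,cv2.COLOR_BGR2HSV)
    # pockets: low-saturation spots inside the caddy
    cork=(cv2.inRange(hsv,(5,110,50),(25,255,255))>0)&roi
    cork=cv2.morphologyEx(cork.astype(np.uint8),cv2.MORPH_OPEN,np.ones((3,3)))
    k,L,st,ce=cv2.connectedComponentsWithStats(cork);
    hull=cv2.convexHull(np.argwhere(L>0)[:,::-1].astype(np.int32));hm=np.zeros_like(cork);
    i=1+st[1:,4].argmax();cs,_=cv2.findContours((L>0).astype(np.uint8),cv2.RETR_CCOMP,2)
    cs,h=cv2.findContours(cv2.dilate(cork,np.ones((2,2))),cv2.RETR_CCOMP,cv2.CHAIN_APPROX_NONE)
    for q,hh in zip(cs,h[0]):
        if hh[3]>=0 and cv2.contourArea(q)>150:
            X=ray(q[:,0],c,.019)[:,:2];r=cv2.minAreaRect((X*1000).astype(np.float32))
            print(" hole",q[:,0].mean(0).round(),np.round(r[0],1),np.round(r[1],1),round(r[2],1),cv2.contourArea((X*1000).astype(np.float32)))
E
```

```text
scene table z 0.0007065150412700616 0.0015115417441204583
[225.  44.] 1119 zt0.116 [[256.9, -558.0], [51.2, 103.2], 67.4] [[256.5, -557.3], [49.1, 101.4], 66.7] [26. 40. 56.]
[234. 115.] 558 zt0.082 [[448.0, -353.8], [47.6, 44.3], 34.7] [[447.7, -354.7], [46.3, 41.5], 44.3] [45. 46. 46.]
[ 97. 159.] 2365 zt0.091 [[765.0, -481.1], [204.7, 69.7], 90.0] [[765.0, -481.1], [69.3, 204.7], 0.0] [70. 69. 73.]
[272. 150.] 703 zt0.032 [[453.9, -221.4], [43.5, 97.8], 78.9] [[453.7, -221.8], [42.8, 97.5], 78.9] [47. 45. 50.]
[148. 153.] 620 zt0.037 [[656.8, -439.7], [73.7, 47.6], 34.0] [[656.5, -439.9], [72.8, 46.8], 35.0] [35. 64. 31.]
[190. 158.] 436 zt0.045 [[604.4, -347.9], [46.9, 43.2], 77.7] [[604.3, -347.6], [44.6, 42.7], 78.0] [40. 36. 39.]
[318. 173.] 955 zt0.032 [[439.5, -92.4], [142.7, 40.7], 16.8] [[439.5, -92.6], [142.5, 40.0], 17.4] [66. 65. 71.]
[225. 183.] 692 zt0.037 [[602.2, -234.5], [72.1, 46.2], 5.0] [[601.8, -234.6], [71.1, 46.2], 5.0] [54. 51. 55.]
[171. 198.] 764 zt0.037 [[711.7, -293.3], [48.1, 71.5], 34.2] [[711.4, -294.1], [47.0, 70.9], 33.7] [23. 24. 88.]
[263. 218.] 4
[... 1421 characters left out ...]
.6], [201.5, 71.9], 89.9] [67. 68. 73.]
[260. 288.] 1137 zt0.033 [[453.1, -220.2], [44.4, 97.4], 78.3] [[452.9, -220.2], [43.7, 96.9], 79.4] [38. 37. 42.]
[363. 298.] 724 zt0.045 [[603.2, -346.1], [46.0, 44.2], 78.4] [[603.3, -346.1], [46.0, 43.6], 78.4] [30. 28. 31.]
[419. 322.] 992 zt0.037 [[655.1, -438.6], [73.1, 43.9], 32.7] [[655.2, -438.6], [72.9, 43.9], 32.7] [29. 60. 27.]
[297. 329.] 1132 zt0.083 [[445.4, -354.5], [46.5, 45.2], 27.1] [[445.9, -353.9], [44.9, 44.8], 29.4] [35. 37. 37.]
 hole [230. 171.] [595.8 177.5] [ 55.8 110.9] 88.7 5244.52962302696
 hole [172. 168.] [468.9 262. ] [56.1 87.5] 88.4 4255.588349239435
 hole [216. 156.] [596.8 261.1] [57.7 54.3] 89.7 2756.3859899709933
```

```bash
cat > go.py <<'E'
import sys,numpy as np
from workcell import telemetry
from scipy.spatial.transform import Rotation as R
T={ # x,y (mm), long-axis yaw (deg, near 180)
'B':(453.4,-220.9,180-11.1),'E':(601.1,-234.0,180+5.3),'R':(603.8,-346.9,180-11.9),'J':(621.4,-104.6,180),
'b':(597,181.5,178.9),'e':(470.6,267.9,178.9),'r':(598.6,265.5,178.9),'j':(469,183.9,178.9)}
def d(k,z,yaw=None):
    s=telemetry.get_state();x,y,w=T[k] if isinstance(k,str) else k
    R0=R.from_euler('xyz',s["tool_rot"]);R1=R.from_euler('xyz',[np.pi,0,np.radians(w)])
    t=(R0.inv()*R1).as_rotvec()
    v=np.array([x/1e3,y/1e3,z])-s["position"]
    print("t%.2f"%s["clock"],"pos",np.round(s["position"],4),"open %.3f F %.0f"%(s["opening"],s["gripper_force"]),"wf",np.round(s["wrist_force"],1))
    print(k,"turn",t.round(3),"shift now cm",(R0.inv().apply(v)*100).round(2),"shift after turn",(R1.inv().apply(v)*100).round(2))
if __name__=="__main__": d(sys.argv[1],float(sys.argv[2]))
E
python3 go.py B .15
python3 -c "
import cv2
p=cv2.imread('pics/scene0.png');cv2.imwrite('pics/crop1.png',cv2.resize(p[95:240,130:350],None,fx=3.6,fy=3.6,interpolation=cv2.INTER_CUBIC))"
```

```text
t0.10 pos [0.2251 0.5016 0.2448] open 0.085 F 0 wf [-0.4  0.5 -0.2]
B turn [-0.001 -0.    -0.228] shift now cm [-50.41 -56.56   9.53] shift after turn [-36.32 -66.5    9.48]
```

View pics/crop1.png

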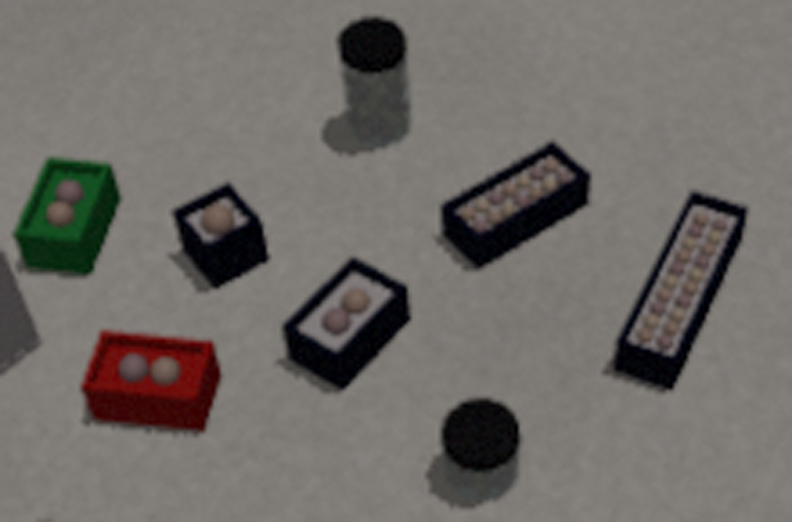

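The crop confirms the choice. The short case at (515,205) is 2x7, the navy oblong case at (348,322) has two pearls, the square case at (220,235) has one, and the low jar is at (480,455). The green and red cases, the long case and the tall jar stay where they are.

```bash
python3 -m handwheel '[[[0,0,0,-0.114],[0,0,0,-0.114],[-3,-5,0.5,0],[-3,-5,0.5,0],[-3,-5,0.5,0],[-3,-5,0.5,0],[-3,-5,0.5,0],[-3,-5,0.5,0],[-3,-5,0.5,0],[-3,-5,0.5,0],[-3,-5,0.5,0],[-3,-5,0.5,0]]]' -1 40; python3 go.py B .10
```

```text
clock: 1.6
position: [0.4235, -0.0486, 0.1951]
tool_rot: [3.142, 0.0, 2.948]
wrist_force: [1.1, 0.6, 0.1]
opening: 0.0849
gripper_force: 0.0
t1.60 pos [ 0.4235 -0.0486  0.1951] open 0.085 F 0 wf [1.1 0.6 0.1]
B turn [ 0.  0. -0.] shift now cm [ -6.25 -16.33   9.52] shift after turn [ -6.25 -16.33   9.51]
```

```bash
python3 -m handwheel '[[[-1.5,-4,1,0],[-1.5,-4,1,0],[-1.5,-4,1.5,0],[-1.5,-4,2,0],[0,0,2,0],[0,0,1.5,0],[0,0,0,0],[0,0,0,0]]]'; python3 go.py B .025
```

```text
clock: 2.6
position: [0.4517, -0.215, 0.106]
tool_rot: [-3.141, 0.001, 2.949]
wrist_force: [1.2, -0.2, 0.4]
opening: 0.0855
gripper_force: 0.0
t2.60 pos [ 0.4517 -0.215   0.106 ] open 0.086 F 0 wf [ 1.2 -0.2  0.4]
B turn [-0.     0.001  0.001] shift now cm [-0.28 -0.55  8.1 ] shift after turn [-0.28 -0.55  8.1 ]
```

```bash
python3 -m handwheel '[[[-0.28,-0.55,1,0],[0,0,2,0],[0,0,2,0],[0,0,2,0],[0,0,1.1,0],[0,0,0,0],[0,0,0,0]]]'; python3 go.py B .025
```

```text
clock: 3.48
position: [0.4534, -0.2214, 0.0249]
tool_rot: [-3.141, 0.001, 2.948]
wrist_force: [-0.5, 0.0, -0.3]
opening: 0.0856
gripper_force: 0.0
t3.48 pos [ 0.4534 -0.2214  0.0249] open 0.086 F 0 wf [-0.5  0.  -0.3]
B turn [-0.     0.001 -0.   ] shift now cm [ 0.01  0.04 -0.01] shift after turn [ 0.01  0.04 -0.01]
```

```bash
python3 -m handwheel '[[[0,0,0,0],[0,0,0,0],[0,0,0,0],[0,0,0,0],[0,0,0,0],[0,0,0,0],[0,0,0,0],[0,0,0,0]]]' 1 40; python3 -m handwheel '[[[0,0,-1,0],[0,0,-2,0],[0,0,-3,0],[0,0,-3,0],[0,0,-3,0],[0,0,0,0]]]'; python3 go.py b .15
```

```text
clock: 4.47
position: [0.4532, -0.2212, 0.0247]
tool_rot: [-3.141, 0.001, 2.948]
wrist_force: [-1.3, 0.3, 6.8]
opening: 0.039
gripper_force: 41.1
clock: 5.22
position: [0.4537, -0.2215, 0.1465]
tool_rot: [-3.14, 0.004, 2.948]
wrist_force: [-0.7, 0.8, -1.8]
opening: 0.0393
gripper_force: 40.5
t5.22 pos [ 0.4537 -0.2215  0.1465] open 0.039 F 40 wf [-0.7  0.8 -1.8]
b turn [-0.002  0.004 -0.175] shift now cm [-6.3  42.31 -0.38] shift after turn [-13.55  40.57  -0.35]
```

```bash
python3 -m handwheel '[[[0,0,0,-0.09],[0,0,0,-0.085],[-1.5,4.5,0,0],[-1.5,4.5,0,0],[-1.5,4.5,0,0],[-1.5,4.5,0,0],[-1.5,4.5,0,0],[-1.5,4.5,0,0],[-1.5,4.5,0,0],[-1.5,4.5,0,0],[-1.5,4,0,0],[0,0,0,0]]]'; python3 go.py b .060
```

```text
clock: 6.72
position: [0.5952, 0.1785, 0.1426]
tool_rot: [-3.141, -0.002, 3.126]
wrist_force: [0.0, -0.1, -1.9]
opening: 0.0391
gripper_force: 40.7
t6.72 pos [0.5952 0.1785 0.1426] open 0.039 F 41 wf [ 0.  -0.1 -1.9]
b turn [-0.    -0.002  0.003] shift now cm [-0.19  0.3   8.25] shift after turn [-0.17  0.3   8.26]
```

```bash
python3 -m handwheel '[[[-0.19,0.3,2,0],[0,0,2.2,0],[0,0,2,0],[0,0,2,0],[0,0,0,0],[0,0,0,0]]]'; python3 go.py b .0365
python3 - <<'E'
from workcell import viewer
import cv2
p,d=viewer.read_camera("side");cv2.imwrite("pics/s1.png",cv2.resize(p[100:240,100:300],None,fx=3,fy=3))
E
```

```text
clock: 7.48
position: [0.5978, 0.1792, 0.0628]
tool_rot: [3.141, 0.001, 3.123]
wrist_force: [0.4, -0.3, -0.9]
opening: 0.0389
gripper_force: 40.6
t7.47 pos [0.5978 0.1792 0.0628] open 0.039 F 41 wf [ 0.4 -0.3 -0.9]
b turn [0.    0.001 0.   ] shift now cm [0.09 0.23 2.63] shift after turn [0.09 0.23 2.63]
```

View pics/s1.png

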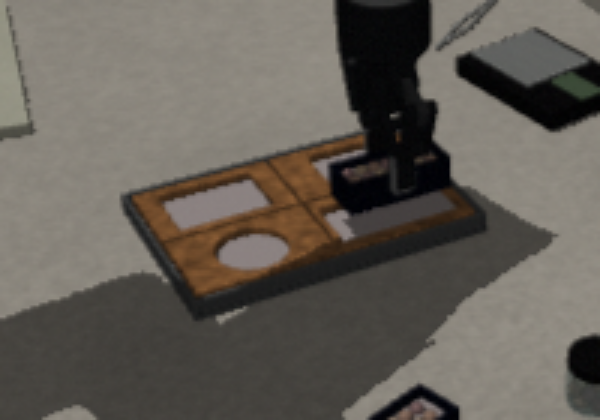

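The case at (390,180) hangs level above the long pocket, so I'll lower it.

```bash
python3 -m handwheel '[[[0.09,0.23,1,0],[0,0,0.8,0],[0,0,0.5,0],[0,0,0.3,0],[0,0,0.1,0],[0,0,0,0],[0,0,0,0]]]'; python3 go.py b .0365
```

```text
clock: 8.4
position: [0.5967, 0.1816, 0.0357]
tool_rot: [3.142, 0.0, 3.123]
wrist_force: [-3.0, -0.9, 5.5]
opening: 0.0393
gripper_force: 41.4
t8.40 pos [0.5967 0.1816 0.0357] open 0.039 F 41 wf [-3.  -0.9  5.5]
b turn [0. 0. 0.] shift now cm [-0.03 -0.01 -0.08] shift after turn [-0.03 -0.01 -0.08]
```

Contact on the pocket floor; release and retreat.

```bash
python3 -m handwheel '[[[0,0,0,0],[0,0,0,0],[0,0,0,0],[0,0,0,0],[0,0,-1,0],[0,0,-2,0],[0,0,-3,0],[0,0,-4,0],[0,0,-4,0],[0,0,0,0]]]' -1; python3 go.py E .12
```

```text
clock: 9.65
position: [0.5978, 0.1819, 0.1804]
tool_rot: [3.14, 0.007, 3.123]
wrist_force: [0.2, -0.3, 0.4]
opening: 0.0857
gripper_force: 0.0
t9.65 pos [0.5978 0.1819 0.1804] open 0.086 F 0 wf [ 0.2 -0.3  0.4]
E turn [ 0.001  0.007 -0.111] shift now cm [ -1.06 -41.59   5.97] shift after turn [  3.52 -41.44   6.04]
```

```bash
python3 -m handwheel '[[[0,-4.5,0,-0.11],[0,-4.5,0,0],[0,-4.5,0,0],[0,-4.5,0,0],[0,-4.5,0,0],[0,-4.5,0,0],[0,-4.5,0,0],[0,-4.5,0,0],[0,-4.5,0,0],[0,0,0,0]]]'; python3 go.py E .06
```

```text
clock: 10.9
position: [0.6279, -0.2248, 0.175]
tool_rot: [-3.142, -0.001, -3.054]
wrist_force: [-0.2, 0.6, 0.6]
opening: 0.0852
gripper_force: 0.0
t10.90 pos [ 0.6279 -0.2248  0.175 ] open 0.085 F 0 wf [-0.2  0.6  0.6]
E turn [-0.    -0.001 -0.005] shift now cm [ 2.75 -0.68 11.5 ] shift after turn [ 2.76 -0.67 11.5 ]
```

```bash
python3 -m handwheel '[[[2.7,-0.6,1,0],[0,0,3,0],[0,0,3,0],[0,0,3,0],[0,0,1,0],[0,0,0,0],[0,0,0,0]]]'; python3 go.py E .026
```

```text
clock: 11.78
position: [0.6028, -0.2304, 0.0667]
tool_rot: [-3.141, 0.002, -3.05]
wrist_force: [-0.3, -0.7, -0.8]
opening: 0.0853
gripper_force: 0.0
t11.78 pos [ 0.6028 -0.2304  0.0667] open 0.085 F 0 wf [-0.3 -0.7 -0.8]
E turn [-0.001  0.002 -0.001] shift now cm [ 0.21 -0.34  4.07] shift after turn [ 0.2  -0.34  4.07]
```

```bash
python3 -m handwheel '[[[0.2,-0.35,1,0],[0,0,1.5,0],[0,0,1.5,0],[0,0,0,0],[0,0,0,0]]]'; python3 go.py E .026;  python3 -m handwheel '[[[0,0,0,0],[0,0,0,0],[0,0,0,0],[0,0,0,0],[0,0,0,0],[0,0,0,0],[0,0,0,0]]]' 1 40; python3 -m handwheel '[[[0,0,-1,0],[0,0,-2,0],[0,0,-3,0],[0,0,-3,0],[0,0,-3,0],[0,0,0,0]]]'; python3 go.py e .15
```

```text
clock: 12.4
position: [0.6007, -0.2341, 0.0254]
tool_rot: [-3.142, 0.0, -3.05]
wrist_force: [-0.5, 0.6, 0.4]
opening: 0.085
gripper_force: 0.0
t12.40 pos [ 0.6007 -0.2341  0.0254] open 0.085 F 0 wf [-0.5  0.6  0.4]
E turn [-0.     0.    -0.001] shift now cm [-0.04  0.   -0.06] shift after turn [-0.04  0.   -0.06]
clock: 13.28
position: [0.6008, -0.2342, 0.0258]
tool_rot: [-3.141, 0.001, -3.05]
wrist_force: [-2.1, 0.0, 4.8]
opening: 0.0432
gripper_force: 42.0
clock: 14.02
position: [0.6015, -0.2344, 0.149]
tool_rot: [-3.139, 0.005, -3.05]
wrist_force: [-0.1, 0.2, -1.2]
opening: 0.0432
gripper_force: 41.4
t14.03 pos [ 0.6015 -0.2344  0.149 ] open 0.043 F 41 wf [-0.1  0.2 -1.2]
e turn [-0.002  0.005  0.11 ] shift now cm [ 8.45 51.22 -0.28] shift after turn [14.05 49.97 -0.1 ]
```

```bash
python3 -m handwheel '[[[0,0,0,0.11],[1.4,5,0,0],[1.4,5,0,0],[1.4,5,0,0],[1.4,5,0,0],[1.4,5,0,0],[1.4,5,0,0],[1.4,5,0,0],[1.4,5,0,0],[1.4,5,0,0],[1.4,5,0,0],[0,0,0,0]]]'; python3 go.py e .06
```

```text
clock: 15.52
position: [0.4685, 0.271, 0.1447]
tool_rot: [-3.141, -0.001, 3.127]
wrist_force: [0.2, -1.1, -0.2]
opening: 0.043
gripper_force: 41.3
t15.53 pos [0.4685 0.271  0.1447] open 0.043 F 41 wf [ 0.2 -1.1 -0.2]
e turn [-0.    -0.001  0.004] shift now cm [-0.22 -0.3   8.47] shift after turn [-0.21 -0.31  8.47]
```

```bash
python3 -m handwheel '[[[-0.2,-0.3,2,0],[0,0,2.5,0],[0,0,2.5,0],[0,0,1.5,0],[0,0,0,0],[0,0,0,0]]]'; python3 go.py e .038
```

```text
clock: 16.27
position: [0.4723, 0.2655, 0.0611]
tool_rot: [3.141, 0.001, 3.123]
wrist_force: [0.6, 0.4, -1.0]
opening: 0.0429
gripper_force: 41.3
t16.27 pos [0.4723 0.2655 0.0611] open 0.043 F 41 wf [ 0.6  0.4 -1. ]
e turn [0.    0.001 0.   ] shift now cm [0.18 0.24 2.31] shift after turn [0.18 0.24 2.31]
```

```bash
python3 -m handwheel '[[[0.18,0.24,1,0],[0,0,0.8,0],[0,0,0.4,0],[0,0,0.2,0],[0,0,0.1,0],[0,0,0,0],[0,0,0,0]]]'; python3 go.py e .037;  python3 -m handwheel '[[[0,0,0,0],[0,0,0,0],[0,0,0,0],[0,0,0,0],[0,0,-1,0],[0,0,-2,0],[0,0,-3,0],[0,0,-4,0],[0,0,-4,0],[0,0,0,0]]]' -1; python3 go.py R .12
```

```text
clock: 17.15
position: [0.47, 0.2679, 0.0367]
tool_rot: [-3.141, -0.0, 3.123]
wrist_force: [-11.7, -5.7, 22.1]
opening: 0.0434
gripper_force: 44.1
t17.15 pos [0.47   0.2679 0.0367] open 0.043 F 44 wf [-11.7  -5.7  22.1]
e turn [-0.    -0.     0.001] shift now cm [-0.06  0.   -0.03] shift after turn [-0.06  0.   -0.03]
clock: 18.4
position: [0.4712, 0.2684, 0.179]
tool_rot: [3.139, 0.005, 3.123]
wrist_force: [-0.5, 0.5, -0.8]
opening: 0.0855
gripper_force: 0.0
t18.40 pos [0.4712 0.2684 0.179 ] open 0.085 F 0 wf [-0.5  0.5 -0.8]
R turn [0.003 0.005 0.189] shift now cm [-14.38 -61.29   5.8 ] shift after turn [-25.66 -57.48   5.9 ]
```

```bash
python3 -m handwheel '[[[0,0,0,0.095],[0,0,0,0.095],[-2.5,-5.7,0,0],[-2.5,-5.7,0,0],[-2.5,-5.7,0,0],[-2.5,-5.7,0,0],[-2.5,-5.7,0,0],[-2.5,-5.7,0,0],[-2.5,-5.7,0,0],[-2.5,-5.7,0,0],[-2.5,-5.7,0,0],[-2.5,-5.7,0,0]]]'; python3 -m handwheel '[[[0,0,0,0]]]' >/dev/null; python3 go.py R .07
```

```text
clock: 19.9
position: [0.5965, -0.3435, 0.1747]
tool_rot: [3.141, -0.001, 2.933]
wrist_force: [0.1, 0.6, 0.6]
opening: 0.0856
gripper_force: 0.0
t20.02 pos [ 0.5956 -0.3452  0.1732] open 0.086 F 0 wf [-0.   1.7 -0.3]
R turn [ 0.    -0.002 -0.005] shift now cm [-0.86  0.   10.32] shift after turn [-0.84  0.   10.32]
```

```bash
python3 -m handwheel '[[[-0.8,0,2,0],[0,0,3,0],[0,0,3,0],[0,0,2,0],[0,0,0,0],[0,0,0,0]]]'; python3 go.py R .030
```

```text
clock: 20.78
position: [0.605, -0.3431, 0.0764]
tool_rot: [-3.141, 0.002, 2.933]
wrist_force: [-0.6, -0.1, 0.6]
opening: 0.0851
gripper_force: 0.0
t20.77 pos [ 0.605  -0.3431  0.0764] open 0.085 F 0 wf [-0.6 -0.1  0.6]
R turn [-0.001  0.002 -0.001] shift now cm [ 0.04 -0.39  4.64] shift after turn [ 0.04 -0.39  4.64]
```

```bash
python3 -m handwheel '[[[0.04,-0.4,1,0],[0,0,2,0],[0,0,1.6,0],[0,0,0,0],[0,0,0,0]]]'; python3 go.py R .030;  python3 -m handwheel '[[[0,0,0,0],[0,0,0,0],[0,0,0,0],[0,0,0,0],[0,0,0,0],[0,0,0,0],[0,0,0,0]]]' 1 40; python3 -m handwheel '[[[0,0,-1,0],[0,0,-2,0],[0,0,-3,0],[0,0,-3,0],[0,0,-3,0],[0,0,0,0]]]'; python3 go.py r .155
```

```text
clock: 21.4
position: [0.6034, -0.3471, 0.0295]
tool_rot: [-3.141, 0.0, 2.933]
wrist_force: [1.0, 0.2, 1.0]
opening: 0.0859
gripper_force: 0.0
t21.40 pos [ 0.6034 -0.3471  0.0295] open 0.086 F 0 wf [1.  0.2 1. ]
R turn [-0.     0.    -0.001] shift now cm [-0.04  0.03 -0.05] shift after turn [-0.04  0.03 -0.05]
clock: 22.28
position: [0.6034, -0.3472, 0.0298]
tool_rot: [-3.141, 0.001, 2.933]
wrist_force: [0.0, 0.9, 6.1]
opening: 0.0413
gripper_force: 42.1
clock: 23.02
position: [0.604, -0.3476, 0.1534]
tool_rot: [-3.14, 0.005, 2.933]
wrist_force: [-0.3, 0.3, -1.1]
opening: 0.0412
gripper_force: 41.5
t23.02 pos [ 0.604  -0.3476  0.1534] open 0.041 F 42 wf [-0.3  0.3 -1.1]
r turn [-0.003  0.005 -0.19 ] shift now cm [13.24 59.86 -0.35] shift after turn [ 1.72 61.29 -0.16]
```

```bash
python3 -m handwheel '[[[0,0,0,-0.1],[0,0,0,-0.09],[0.2,6,0,0],[0.2,6,0,0],[0.2,6,0,0],[0.2,6,0,0],[0.2,6,0,0],[0.2,6,0,0],[0.2,6,0,0],[0.2,6,0,0],[0,6,0,0],[0,6,0,0]]]';python3 -m handwheel '[[[0,0,0,0]]]' >/dev/null; python3 go.py r .07
```

```text
clock: 24.52
position: [0.5979, 0.255, 0.1491]
tool_rot: [-3.141, -0.001, 3.123]
wrist_force: [0.3, -0.4, -0.9]
opening: 0.0414
gripper_force: 41.5
t24.65 pos [0.5973 0.2569 0.1485] open 0.041 F 41 wf [-0.4 -0.3 -0.8]
r turn [ 0.    -0.001  0.005] shift now cm [-0.12  0.86  7.85] shift after turn [-0.11  0.86  7.85]
```

```bash
python3 -m handwheel '[[[-0.1,0.85,2,0],[0,0,2.5,0],[0,0,2.5,0],[0,0,0.8,0],[0,0,0,0],[0,0,0,0]]]'; python3 go.py r .041
```

```text
clock: 25.4
position: [0.6001, 0.2615, 0.0722]
tool_rot: [3.141, 0.001, 3.122]
wrist_force: [0.4, 1.2, -0.6]
opening: 0.0411
gripper_force: 41.5
t25.40 pos [0.6001 0.2615 0.0722] open 0.041 F 41 wf [ 0.4  1.2 -0.6]
r turn [0.    0.001 0.   ] shift now cm [0.16 0.39 3.12] shift after turn [0.16 0.4  3.12]
```

```bash
python3 -m handwheel '[[[0.16,0.4,1,0],[0,0,1,0],[0,0,0.7,0],[0,0,0.3,0],[0,0,0.1,0],[0,0,0,0],[0,0,0,0]]]'; python3 go.py r .041;  python3 -m handwheel '[[[0,0,0,0],[0,0,0,0],[0,0,0,0],[0,0,0,0],[0,0,-1,0],[0,0,-2,0],[0,0,-3,0],[0,0,-4,0],[0,0,-3,0],[0,0,0,0]]]' -0.3; python3 go.py J .12
```

```text
clock: 26.28
position: [0.5982, 0.2657, 0.0408]
tool_rot: [3.141, 0.0, 3.123]
wrist_force: [-2.9, -0.8, 5.3]
opening: 0.0411
gripper_force: 42.1
t26.27 pos [0.5982 0.2657 0.0408] open 0.041 F 42 wf [-2.9 -0.8  5.3]
r turn [0. 0. 0.] shift now cm [-0.04 -0.02 -0.02] shift after turn [-0.04 -0.02 -0.02]
clock: 27.52
position: [0.5991, 0.2661, 0.1748]
tool_rot: [3.139, 0.006, 3.123]
wrist_force: [0.5, 0.1, -0.8]
opening: 0.0555
gripper_force: 0.0
t27.52 pos [0.5991 0.2661 0.1748] open 0.056 F 0 wf [ 0.5  0.1 -0.8]
J turn [ 0.002  0.006 -0.019] shift now cm [ -2.9  -37.03   5.41] shift after turn [ -2.23 -37.07   5.48]
```

```bash
python3 -m handwheel '[[[-0.3,-5.3,0,0],[-0.3,-5.3,0,0],[-0.3,-5.3,0,0],[-0.3,-5.3,0,0],[-0.3,-5.3,0,0],[-0.3,-5.3,0,0],[-0.4,-5.3,0,0],[0,0,1,0],[0,0,3,0],[0,0,1,0],[0,0,0,0],[0,0,0,0]]]' -1; python3 go.py J .030
```

```text
clock: 29.02
position: [0.6135, -0.1054, 0.1214]
tool_rot: [-3.141, 0.001, 3.123]
wrist_force: [0.1, 0.5, 0.1]
opening: 0.0854
gripper_force: 0.0
t29.02 pos [ 0.6135 -0.1054  0.1214] open 0.085 F 0 wf [0.1 0.5 0.1]
J turn [-0.     0.001 -0.018] shift now cm [-0.77  0.09  9.14] shift after turn [-0.79  0.08  9.14]
```

```bash
python3 -m handwheel '[[[-0.78,0,1,0],[0,0,2.5,0],[0,0,2.5,0],[0,0,2,0],[0,0,0.7,0],[0,0,0,0],[0,0,0,0]]]'; python3 go.py J .030
```

```text
clock: 29.9
position: [0.6214, -0.1059, 0.0342]
tool_rot: [-3.141, 0.001, 3.123]
wrist_force: [1.4, 0.8, -0.2]
opening: 0.0854
gripper_force: 0.0
t29.90 pos [ 0.6214 -0.1059  0.0342] open 0.085 F 0 wf [ 1.4  0.8 -0.2]
J turn [-0.     0.001 -0.019] shift now cm [0.01 0.13 0.42] shift after turn [0.   0.13 0.42]
```

```bash
python3 -m handwheel '[[[0,0.13,0.4,0],[0,0,0,0]]]'; python3 -m handwheel '[[[0,0,0,0],[0,0,0,0],[0,0,0,0],[0,0,0,0],[0,0,0,0],[0,0,0,0],[0,0,0,0]]]' 1 40; python3 -m handwheel '[[[0,0,-1,0],[0,0,-2,0],[0,0,-3,0],[0,0,-3,0],[0,0,-3,0],[0,0,0,0]]]'; python3 go.py j .155
```

```text
clock: 30.15
position: [0.6209, -0.1044, 0.0292]
tool_rot: [3.142, -0.0, 3.123]
wrist_force: [1.0, 0.7, -0.1]
opening: 0.0853
gripper_force: 0.0
clock: 31.02
position: [0.6212, -0.1046, 0.0296]
tool_rot: [-3.141, 0.001, 3.123]
wrist_force: [-0.3, -0.6, 5.2]
opening: 0.0451
gripper_force: 41.1
clock: 31.78
position: [0.6219, -0.1047, 0.153]
tool_rot: [-3.141, 0.005, 3.123]
wrist_force: [-0.9, -0.7, -1.2]
opening: 0.0447
gripper_force: 40.9
t31.77 pos [ 0.6219 -0.1047  0.153 ] open 0.045 F 41 wf [-0.9 -0.7 -1.2]
j turn [-0.001  0.005  0.   ] shift now cm [15.83 28.57 -0.32] shift after turn [15.84 28.56 -0.2 ]
```

```bash
python3 -m handwheel '[[[2.2,4,0,0],[2.2,4,0,0],[2.2,4,0,0],[2.3,4,0,0],[2.3,4,0,0],[2.3,4,0,0],[2.3,4.5,0,0],[0,0,2,0],[0,0,3,0],[0,0,2.5,0],[0,0,0,0],[0,0,0,0]]]'; python3 go.py j .041
```

```text
clock: 33.28
position: [0.4686, 0.1835, 0.0751]
tool_rot: [3.141, 0.001, 3.123]
wrist_force: [-1.2, -0.3, -0.5]
opening: 0.045
gripper_force: 41.1
t33.27 pos [0.4686 0.1835 0.0751] open 0.045 F 41 wf [-1.2 -0.3 -0.5]
j turn [0.    0.001 0.   ] shift now cm [-0.04  0.04  3.41] shift after turn [-0.04  0.05  3.41]
```

```bash
python3 -m handwheel '[[[0,0,1.3,0],[0,0,1,0],[0,0,0.7,0],[0,0,0.3,0],[0,0,0.1,0],[0,0,0,0],[0,0,0,0]]]'; python3 go.py j .041;  python3 -m handwheel '[[[0,0,0,0],[0,0,0,0],[0,0,0,0],[0,0,0,0],[0,0,-1,0],[0,0,-2,0],[0,0,-3,0],[0,0,-4,0],[0,0,-3,0],[0,0,0,0]]]' -0.3; python3 -m handwheel '[[[0,-4,-1,0],[0,-5,0,0],[0,-5,0,0],[0,-5,0,0],[0,0,0,0],[0,0,0,0]]]'
python3 - <<'E'
from workcell import viewer
from h import *
for n in("scene","side"):
    c=viewer.camera_params(n);p,d=viewer.read_camera(n);W=cloud(d,c)
    cv2.imwrite(f"pics/{n}9.png",p)
    roi=(W[...,0]>.38)&(W[...,0]<.69)&(abs(W[...,1])<.4)
    m=(roi&(W[...,2]>.028)&(W[...,2]<.12)).astype(np.uint8)
    k,L,st,ce=cv2.connectedComponentsWithStats(m)
    for i in range(1,k):
        if st[i,4]<60: continue
        Q=W[L==i];r=cv2.minAreaRect((Q[:,:2]*1000).astype(np.float32))
        print(n,ce[i].round(),"zt%.3f"%np.percentile(Q[:,2],97),np.round(r[0],1),np.round(r[1],1),round(r[2],1))
E
```

```text
clock: 34.15
position: [0.4684, 0.1834, 0.0406]
tool_rot: [3.142, 0.0, 3.123]
wrist_force: [-3.4, -0.9, 5.6]
opening: 0.0452
gripper_force: 41.4
t34.15 pos [0.4684 0.1834 0.0406] open 0.045 F 41 wf [-3.4 -0.9  5.6]
j turn [0. 0. 0.] shift now cm [-0.06  0.05 -0.04] shift after turn [-0.06  0.05 -0.04]
clock: 35.4
position: [0.4692, 0.1836, 0.173]
tool_rot: [3.14, 0.005, 3.123]
wrist_force: [-0.3, 0.2, -0.1]
opening: 0.0553
gripper_force: 0.0
clock: 36.15
position: [0.4646, -0.0064, 0.1799]
tool_rot: [3.141, -0.001, 3.122]
wrist_force: [0.8, 0.1, 0.2]
opening: 0.0554
gripper_force: 0.0
scene [233. 113.] zt0.083 [ 448.7 -354. ] [46.3 46. ] 58.2
scene [317. 175.] zt0.033 [441.5 -91.8] [137.9  40.2] 17.1
scene [421. 243.] zt0.058 [470.1 181.3] [44.9 46.1] 64.8
scene [459. 270.] zt0.048 [471.1 265.8] [44.  72.8] 89.1
scene [386. 290.] zt0.043 [596.5 179.7] [40.2 98.8] 89.0
scene [427. 317.] zt0.056 [598.  263.8] [42.1 45.1] 89.3
side [176. 167.] zt0.058 [470.3 225.7] [ 71.1 136.1] 0.7
side [236. 163.] zt0.044 [607.9 179.7] [76.9 45.3] 1.2
side [225. 247.] zt0.033 [441.2 -90.3] [136.6  43.3] 17.5
side [373. 261.] zt0.037 [ 681.3 -283.6] [15.7 35.2] 2.7
side [297. 326.] zt0.083 [ 446.  -354.1] [46.3 45.4] 81.6
```

View pics/scene9.png

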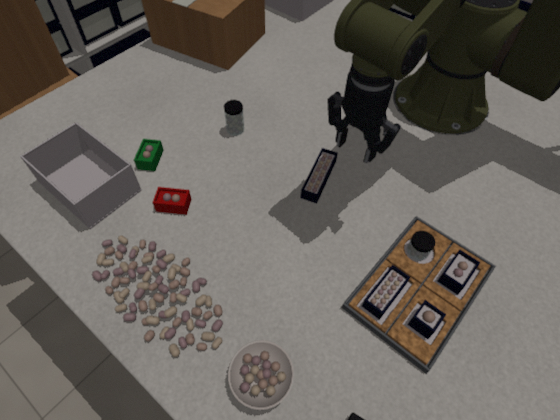

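View pics/side9.png

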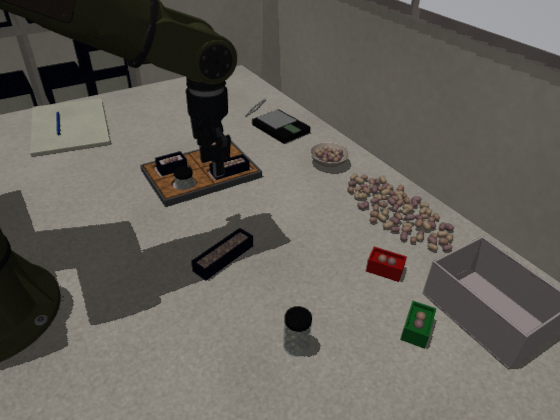

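Both views show the four samples in their own pockets: jar (423,243), earring case (460,268), bracelet case (387,292) and ring case (427,317). All are seated about 11 mm above the table and within 4 mm of the pocket centres. The long case at (319,175) and the tall jar at (233,113) have not moved.

```bash
python3 -c "
from workcell import arm
print(arm.job_done())"
```

```text
the job is handed in; nothing more can be done
None
```

I packed all four samples into their own pockets, left the long case and tall jar where they stood, and handed the job in at about 36 s; no verdict came back.

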